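# Load the drying stand and set its clamp screw

## Task

Lift the beaker that stands mouth-down beside the drying stand and set it gently, still upside down, over the stand's upright peg, so that its rim rests flat on the base plate, and let go of it. Then turn the stand's black thumbscrew clockwise (seen from above) until it seats at its stop, and back it off a quarter turn so that the glass has room to expand. Finish while still gripping the thumbscrew at that setting; do not let go, and leave the other things on the bench where they are.

Things in the scene. Friction and masses are not known exactly. Their poses are not given: they have to be found in the camera images.
- glass_beaker: Clear, empty glass beaker, loose, about 80 g, upside down (mouth on the bench). 75 mm high; wall 56 mm outer diameter, 47 mm inside, flaring over the last 9 mm at the mouth to 62 mm (68 mm over the lip). Origin: in its closed bottom, now on top, 75 mm above the rim; own z points to the mouth (down now), own x away from the pouring lip. Grip it across the wall from above, near the top.
- beaker_mouth (a point): Point on the axis of the beaker's wall, in the plane of its rim (75 mm from the bottom; this axis is 2.5 mm from the body's origin along own x). At bench height at the start, at the height of the plate's top when seated over the peg.
- drying_stand: Fixed stand: grey base plate 120 x 240 x 12 mm (x by y), origin under its centre, z up. White peg at own y -62.5 mm; thumbscrew's housing (46 x 50 mm, top 38 mm above the bench) at own y +62.5 mm. Between them a bracket (own y 0 to 14 mm, top 44 mm) guides a rubber-faced jaw (top 39 mm) that runs 3.5 mm towards the peg per rad of tightening and halts 5 mm clear of a centred beaker.
- peg_foot (a point): Foot of the white peg, on its axis, at the top face of the base plate (12 mm above the bench). The peg is 36 mm in diameter with a tapered tip and rises 54 mm above this point; a beaker over it has about 5 mm of play all round.
- screw_knob: Thumbscrew's black knurled round head: upright cylinder 38 mm in diameter, 26 mm high, origin at the centre of its underside, 49 mm above the bench (top at 75 mm). It turns about the vertical and does not rise or sink. A white mark on its top lies towards own -x. It may be gripped across its diameter at any angle.
- thumbscrew (a joint): Angle of the thumbscrew, rad: 0 when fully seated at its hard stop, negative when looser; clockwise seen from above raises it. Starts between -3.0 and -1.9, so seating may take more than one grasp. Stays where it is left (about 0.08 N m of friction). A quarter turn back from seated is -1.57.
- stoppered_vial: Small vial with a red cap, 30 mm across, 58 mm high; origin under its centre. Bystander, leave alone.
- rubber_bung: Black rubber bung, 32 mm across, 26 mm high; origin under its centre. Bystander, leave alone.
- lidded_jar: White jar with a lid, 64 mm across, 75 mm high; origin under its centre. Bystander, leave alone.
- filter_tin: Low round filter box, 73 mm across, 23 mm high; origin under its centre. Bystander, leave alone.
Things that resemble listed ones, but are neither listed nor needed, are in the scene too. What is shaped like the glass_beaker but red or turquoise is not meant.

How it is judged:
By the outcome, as a careful person would: the job done as asked, in the order asked, and still so for the second after the job is handed in, while the arm keeps its last pose, push and grip.
It also fails if it takes over 58 s, if anything falls off the work surface, if the arm or the gripper's body presses on something with over 40 N, if the wrist force passes 120 N, or if a joint passes its speed limit or range.

## Robot

A 7-joint arm with a two-finger parallel gripper is mounted at the origin on the work surface; the furniture and walls round the work are solid. World frame = base frame: x ahead of the robot, y to its left, z up, the work surface at z = 0. Lengths are in m, angles in rad, forces in N, time in s.
With the tool pointing down it reaches from about 0.4 to 0.9 m from the base axis. Payload 5.5 kg.
Tool frame: the origin (TCP) lies midway between the tips of the shut fingers; the grasp point (between the pads) lies 19 mm behind it (manip.grip_depth is the distance from the TCP to the grasp point, in m); z points along the fingers, x is the direction in which the jaws open and shut, and the axes are right-handed (so a half turn about z gives the same grasp; the last joint's range is limited). The gripper opens to 92 mm and grips with 3 to 60 N. Pads are 19 mm wide; open, the fingers measure 130 mm over their backs; the gripper's body (75 mm by 190 mm) begins 47 mm behind the grasp point.
Start: joints at [1.564, 0.501, -0.427, 1.55, 0.221, 1.138, -0.21], TCP at [0.173, -0.626, 0.194] pointing down, gripper open.
Joint ranges: [-2.88, 2.88], [-0.31, 2.03], [-1.54, 1.56], [0.2, 2.42], [-1.41, 4.55], [0.19, 2.02], [-2.57, 2.57]. Speed limits (rad/s): [2.57, 2.57, 3.14, 3.14, 3.14, 3.14, 3.14].

## Interface

Orientations are given as a unit quaternion [x, y, z, w].
In Python, from bench import manip, effector, viewer gives the robot as it stands. Calls block until the motion is done:
- manip.move_pose(position, orientation): joint-space move of the TCP to a pose.
- manip.servo_line(position, ori=None, vel=0.15): straight line of the TCP; ori=None keeps the orientation; vel is the mean speed in m/s.
- manip.movej(angles): joint-space move.
- effector.open_jaws() and effector.close(f_grip=None): open the fingers fully, or close them until they stop; f_grip is the grip in N (None keeps the last).
- manip.sleep(seconds).
- manip.solve_ik(position, orientation): joint angles nearest the present ones, or None.
- viewer.get_image(name): name is "side" or "top"; returns the picture (480x640x3 uint8, red, green, blue); there is no depth.
- viewer.get_calibration(name): a dict with "vfov" (degrees; the focal length in pixels is half the picture's height over the tangent of half this angle, whatever the lens; pixels are square), "cx", "cy" (the principal point, pixels), "eye" and "attitude" of the camera in the world. Camera axes: x right, y down, z forward; pixel columns grow to the right and rows downward; lengths in m; the calibration is good to about 2 mm. A picture is of the moment at which its call begins. get_calibration takes no time and is no camera call.
A pose or a line that the arm cannot do raises manip.PlanningError and nothing moves.
- manip.hand_in(): hands the job in, once; it reports no verdict.
Readings, each from a call of its own:
- manip.current_clock(): time.
- manip.current_q(): joint angles.
- manip.current_joint_velocities(): joint speeds.
- manip.current_tau(): joint torques, N m.
- manip.current_tool_pos(): TCP position.
- manip.current_tcp_rot(): TCP orientation.
- manip.current_force(): force on the tool from outside, world axes, zero at the start.
- manip.current_wrist_torque(): the same for the moment, N m.
- manip.current_finger_gap(): finger opening in m.
Only numpy, scipy, OpenCV 4.12 (cv2) and the standard library are available. Lean on these libraries where they do the work, as an engineer would, in place of code of your own. Each camera call takes 0.05 s, during which the arm holds its last target.

## Working session

There is one attempt and no reset: what is moved stays moved. The work goes in short steps, each a Python script; the robot and the scene stay as the last script left them, time stands still between calls to the robot, and variables do not carry over. Pictures are saved under pics/ and viewed, and the job is handed in when it is done.

```bash
ls; mkdir -p pics
python3 - <<'E'
from bench import manip, effector, viewer
import cv2
for n in("side","top"):
    print(n,viewer.get_calibration(n))
    cv2.imwrite(f"pics/{n}0.png",viewer.get_image(n)[:,:,::-1])
print(manip.current_clock(),manip.current_tool_pos(),manip.current_tcp_rot())
E
```

```text
pics
side {'vfov': 49.636049167147526, 'cx': 321.18072146428216, 'cy': 241.47630463790205, 'eye': array([ 0.22688378, -0.74014858,  0.74159136]), 'attitude': array([ 0.89541129, -0.15201536,  0.08269464, -0.41023353])}
top {'vfov': 47.36842333877321, 'cx': 321.34851563967015, 'cy': 240.42653311525365, 'eye': array([0.23427317, 0.00301705, 1.24371318]), 'attitude': array([-0.69654586,  0.70827296, -0.08097421,  0.08134163])}
0.1 [ 0.17303631 -0.62584725  0.19309279] [ 7.95804842e-01 -6.05552570e-01 -6.68071572e-04 -5.40955348e-04]
```

View pics/side0.png

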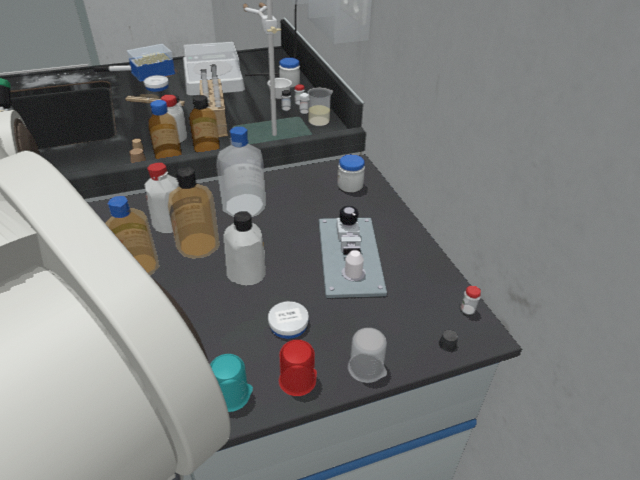

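View pics/top0.png

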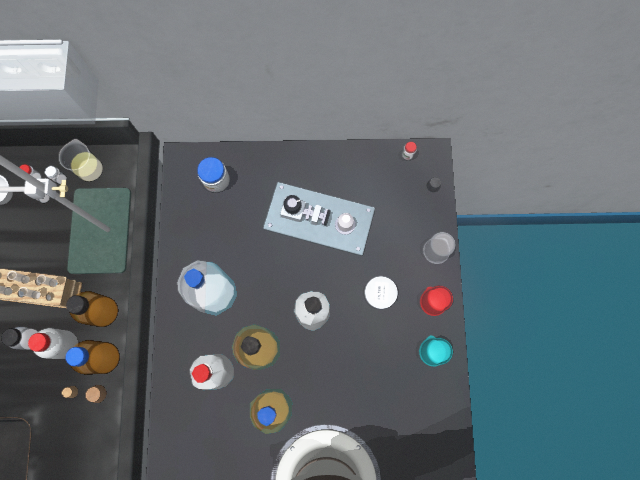

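The top view shows the possible targets. The clear beaker is at top (439,247) / side (368,355). Lookalikes are the red one at top (436,300) / side (298,367), the turquoise one at top (436,351) / side (230,382), and a beaker with yellow liquid on the back bench at side (319,105). By the description I choose the clear one. The stand's knob is at top (292,204) and its peg at (346,222). Next I take close crops and check the calibration.

```bash
cat > h.py <<'E'
import numpy as np, cv2
from scipy.spatial.transform import Rotation as R
from bench import manip, effector, viewer
def cam(n):
    c=viewer.get_calibration(n); f=240/np.tan(np.radians(c['vfov'])/2)
    return f,c['cx'],c['cy'],np.array(c['eye']),R.from_quat(c['attitude']).as_matrix()
def ray(n,u,v):
    f,cx,cy,e,M=cam(n); d=M@np.array([(u-cx)/f,(v-cy)/f,1]); return e,d/np.linalg.norm(d)
def onz(n,u,v,z):
    e,d=ray(n,u,v); return e+d*(z-e[2])/d[2]
def proj(n,p):
    f,cx,cy,e,M=cam(n); q=M.T@(np.array(p)-e); return np.array([cx+f*q[0]/q[2],cy+f*q[1]/q[2]])
def crop(im,u0,v0,w,h,s,fn):
    c=cv2.resize(im[v0:v0+h,u0:u0+w],None,fx=s,fy=s,interpolation=cv2.INTER_CUBIC)
    cv2.imwrite(fn,c)
E
python3 - <<'E'
from h import *
t=cv2.imread('pics/top0.png');s=cv2.imread('pics/side0.png')
a=cv2.resize(t[175:260,255:385],None,fx=6,fy=6,interpolation=cv2.INTER_CUBIC)
cv2.imwrite('pics/c_stand.png',a)
b=cv2.resize(t[220:275,410:470],None,fx=7,fy=7,interpolation=cv2.INTER_CUBIC)
c=cv2.resize(s[320:390,340:400],None,fx=5.5,fy=5.5,interpolation=cv2.INTER_CUBIC)
c=c[:385,:]
cv2.imwrite('pics/c_beak.png',np.hstack([b,c]))
crop(s,310,195,90,110,5,'pics/c_stand_s.png')
for n,u,v in (('top',439,247),('side',368,370)): print(n,onz(n,u,v,0))
for z,u,v in((.075,292,204),(.066,346,222),(.012,320,218)): print(onz('top',u,v,z))
print(proj('top',[0,0,0]),proj('top',[.173,-.626,.193]))
E
```

```text
top [ 0.50519386 -0.2722119   0.        ]
side [ 0.49929131 -0.27344667  0.        ]
[0.59247093 0.06538777 0.075     ]
[ 0.55131987 -0.0542699   0.066     ]
[0.57655674 0.00352703 0.012     ]
[326.01462589 482.2563452 ] [664.00299107 396.90647873]
```

View pics/c_stand.png

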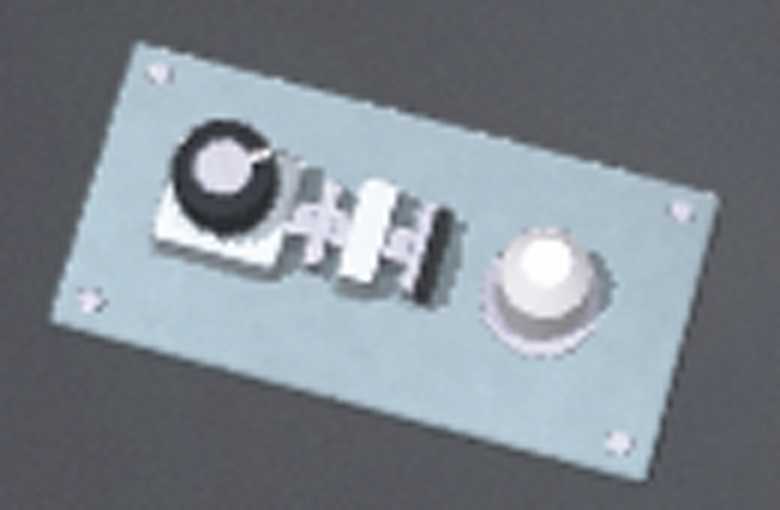

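View pics/c_beak.png

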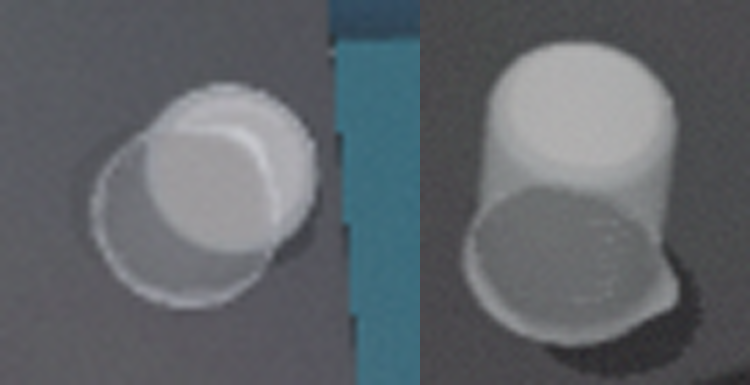

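View pics/c_stand_s.png

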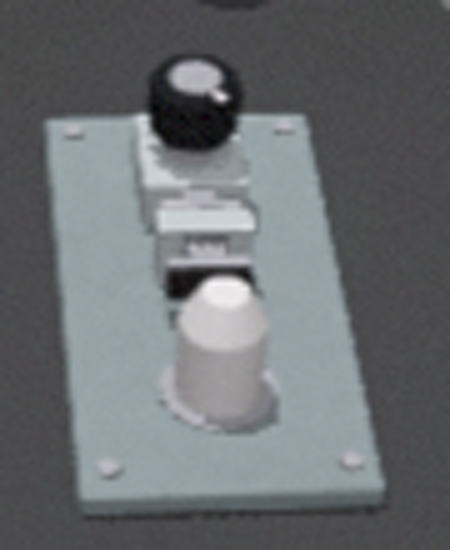

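The crops confirm the choice. The top crop shows the clear, upside-down glass, with its closed bottom around (443,244) px and its rim around (436,250) px. The pouring lip points right and down in the side view (crop px ~ (680,290)). The stand's plate, peg and knob are clear, with a white mark on the knob's top at about (298,201). Now I measure.

Run:
```python
from h import *
t=cv2.imread('pics/top0.png');s=cv2.imread('pics/side0.png')
P=lambda c,u0,v0,k:(u0+(c[0]+.5)/k-.5, v0+(c[1]+.5)/k-.5)
# plate corners
C=np.array([onz('top',*P(c,255,175,6),.012) for c in((137,42),(718,194),(645,482),(52,321))])
print('plate edges',[np.linalg.norm(C[i]-C[(i+1)%4]).round(4) for i in range(4)])
ctr=C.mean(0); yv=(C[0]+C[3]-C[1]-C[2])[:2]; yv/=np.linalg.norm(yv); xv=np.array([yv[1],-yv[0]])
print('ctr',ctr,'yaxis',yv,'yaw',np.degrees(np.arctan2(xv[1],xv[0])))
peg=ctr[:2]-.0625*yv; knob=ctr[:2]+.0625*yv
print('from plate: peg',peg,'knob',knob)
Cs=np.array([onz('side',*P(c,310,195,5),.012) for c in((46,120),(303,115),(382,492),(82,500))])
print('side edges',[np.linalg.norm(Cs[i]-Cs[(i+1)%4]).round(4) for i in range(4)],Cs.mean(0), 'peg',Cs.mean(0)[:2]-.0625*yv)
ys=(Cs[0]+Cs[1]-Cs[2]-Cs[3])[:2]; print('side yaxis',ys/np.linalg.norm(ys))
print('peg tip top',onz('top',*P((549,258),255,175,6),.066),'side',onz('side',*P((228,291),310,195,5),.066))
print('knob top',onz('top',*P((222,166),255,175,6),.075),'side',onz('side',*P((195,77),310,195,5),.075))
m=onz('top',*P((262,155),255,175,6),.075);k=onz('top',*P((222,166),255,175,6),.075)
print('mark dir top',np.degrees(np.arctan2(*(m-k)[1::-1])),np.linalg.norm(m-k))
m=onz('side',*P((222,97),310,195,5),.075);k=onz('side',*P((195,77),310,195,5),.075)
print('mark dir side',np.degrees(np.arctan2(*(m-k)[1::-1])))
# beaker: circle fits on planes
def fit(name,pts,z):
    W=np.array([onz(name,*p,z)[:2] for p in pts]); A=np.c_[2*W,np.ones(len(W))]
    x=np.linalg.lstsq(A,(W**2).sum(1),rcond=None)[0]; return x[:2],np.sqrt(x[2]+x[:2]@x[:2])
q=lambda L,u,v,k:[P(c,u,v,k) for c in L]
print('bk top/top',fit('top',q([(228,84),(275,98),(305,130),(316,172),(305,215),(150,140),(178,103)],410,220,7),.075))
print('bk rim/top',fit('top',q([(93,205),(100,245),(130,285),(185,307),(240,290),(268,255),(115,162)],410,220,7),0))
print('bk top/side',fit('side',q([(490-420,105),(520-420,58),(575-420,42),(640-420,65),(674-420,110)],340,320,5.5),.075))
print('bk rim/side',fit('side',q([(464-420,245),(475-420,290),(510-420,325),(565-420,345),(620-420,330)],340,320,5.5),0))
l=onz('side',*P((680-420,295),340,320,5.5),0); print('lip',l)
```

```text
plate edges [np.float64(0.2368), np.float64(0.1189), np.float64(0.2374), np.float64(0.118)]
ctr [0.57766533 0.00577374 0.012     ] yaxis [0.28274759 0.95919435] yaw -16.424257935121876
from plate: peg [ 0.5599936  -0.05417591] knob [0.59533705 0.06572338]
side edges [np.float64(0.1182), np.float64(0.2386), np.float64(0.1171), np.float64(0.2383)] [0.57826517 0.00276265 0.012     ] peg [ 0.56059345 -0.057187  ]
side yaxis [0.28352974 0.95896344]
peg tip top [ 0.56152007 -0.05472824  0.066     ] side [ 0.56222684 -0.05544344  0.066     ]
knob top [0.59655979 0.06630013 0.075     ] side [0.59743369 0.06647928 0.075     ]
mark dir top -74.90744960181654 0.015431203917424531
mark dir side -71.36990081252297
bk top/top (array([ 0.49660509, -0.26422068]), np.float64(0.026555032287258775))
bk rim/top (array([ 0.49628717, -0.26436866]), np.float64(0.029737092173889597))
bk top/side (array([ 0.49651893, -0.26870861]), np.float64(0.02723944082997044))
bk rim/side (array([ 0.49801081, -0.26575996]), np.float64(0.03071552480246616))
lip [ 0.52709081 -0.28990774  0.        ]
```

Both views agree to about 2 mm and the sizes match. The beaker axis is about (0.497,-0.265), the peg (0.561,-0.055) and the knob (0.597,0.066). The mark's direction suggests a screw angle near -2.15, which I will check by feeling for the stop. Now I check that the planned poses are reachable.

```bash
cat >> h.py <<'E'
def down(yaw_deg):  # jaw x axis at yaw in world, z down
    a=np.radians(yaw_deg)
    return (R.from_euler('z',a)*R.from_euler('x',np.pi)).as_quat()
BK=np.array([.4968,-.2655]); PEG=np.array([.5612,-.0550]); KN=np.array([.5965,.0661])
E
python3 - <<'E'
from h import *
q=manip.current_tcp_rot(); print(R.from_quat(q).as_matrix()[:,0].round(3))
def s(p,y):
    j=manip.solve_ik(list(p),list(down(y))); return None if j is None else np.round(j,2)
for y in(-60,-75,120,105):
    print(y,s([*BK,.16],y),s([*BK,.041],y),s([*PEG,.155],y),s([*PEG,.053],y))
for y in range(-360,361,45):
    print(y,s([*KN,.047],y),s([*KN,.13],y))
b=onz('top',312,312,0.1);print('bottle',b, [onz('top',u,v,.15) for u,v in((252,345),(205,285))])
E
```

```text
[ 0.267 -0.964 -0.002]
-60 [ 1.01  0.44 -0.73  1.8   0.34  1.03 -0.89] [ 0.93  0.6  -0.63  1.88  0.48  0.82 -1.  ] [ 0.74  0.51 -0.9   1.8   0.46  1.06 -1.38] [ 0.62  0.62 -0.74  1.87  0.54  0.86 -1.44]
-75 [ 0.98  0.43 -0.68  1.8   0.31  1.02 -1.13] [ 0.9   0.59 -0.59  1.88  0.44  0.81 -1.23] [ 0.73  0.51 -0.89  1.8   0.45  1.05 -1.64] [ 0.6   0.61 -0.71  1.87  0.51  0.86 -1.68]
120 [ 1.34  0.73 -1.3   1.79  0.75  1.23  1.92] [ 1.32  1.   -1.31  1.87  1.06  1.19  1.73] [ 0.95  0.74 -1.3   1.79  0.77  1.23  1.52] [ 0.93  0.97 -1.31  1.86  1.03  1.19  1.35]
105 [ 1.28  0.63 -1.15  1.79  0.63  1.15  1.76] [ 1.19  0.77 -1.02  1.87  0.8   0.97  1.64] [ 0.89  0.64 -1.15  1.79  0.64  1.14  1.35] [ 0.71  0.67 -0.87  1.87  0.64  0.91  1.36]
-360 [ 0.4   0.69 -0.76  1.78  0.59  0.91 -0.62] [ 0.55  0.66 -1.    1.73  0.62  1.1  -0.64]
-315 [ 0.43  0.71 -0.81  1.78  0.63  0.93  0.14] [ 0.47  0.6  -0.85  1.73  0.51  1.05  0.22]
-270 [ 0.47  0.74 -0.87  1.78  0.68  0.95  0.89] [ 0.41  0.57 -0.77  1.73  0.45  1.03  1.05]
-225 [ 0.68  1.04 -1.31  1.77  1.07  1.24  1.42] [ 0.69  0.86 -1.3   1.72  0.8
[... 641 characters left out ...]
45  1.03  1.05]
135 [ 0.68  1.04 -1.31  1.77  1.07  1.24  1.42] [ 0.69  0.86 -1.3   1.72  0.88  1.27  1.53]
180 [ 0.68  1.04 -1.31  1.77  1.07  1.24  2.21] [ 0.69  0.86 -1.3   1.72  0.88  1.27  2.32]
225 [-0.16  0.56  0.    1.8  -0.    0.79 -2.51] [-0.1   0.45 -0.07  1.75  0.03  0.95 -2.54]
270 [ 0.42  0.7  -0.78  1.78  0.61  0.92 -2.2 ] [ 0.56  0.67 -1.02  1.73  0.63  1.11 -2.22]
315 [ 0.47  0.73 -0.86  1.78  0.67  0.95 -1.47] [ 0.61  0.72 -1.1   1.73  0.7   1.15 -1.49]
360 [ 0.4   0.69 -0.76  1.78  0.59  0.91 -0.62] [ 0.55  0.66 -1.    1.73  0.62  1.1  -0.64]
bottle [0.34934765 0.0233728  0.1       ] [array([0.28164413, 0.14122138, 0.15      ]), array([0.40213937, 0.23745772, 0.15      ])]
```

Run:
```python
from h import *
o=list(down(-60))
manip.move_pose([*BK,.14],o)
cv2.imwrite('pics/top1.png',viewer.get_image('top')[:,:,::-1])
manip.servo_line([*BK,.041],vel=.12)
print(manip.current_force(),manip.current_tool_pos())
effector.close(8)
print(manip.current_finger_gap(),manip.current_force(),manip.current_clock())
cv2.imwrite('pics/top2.png',viewer.get_image('top')[:,:,::-1]);cv2.imwrite('pics/side2.png',viewer.get_image('side')[:,:,::-1])
```

```text
[0.27276028 0.43657973 0.03823461] [ 0.49749618 -0.26566167  0.04165089]
0.00038441440129870707 [-0.1385928   0.81372616  8.71411262] 4.3417
```

View pics/side2.png

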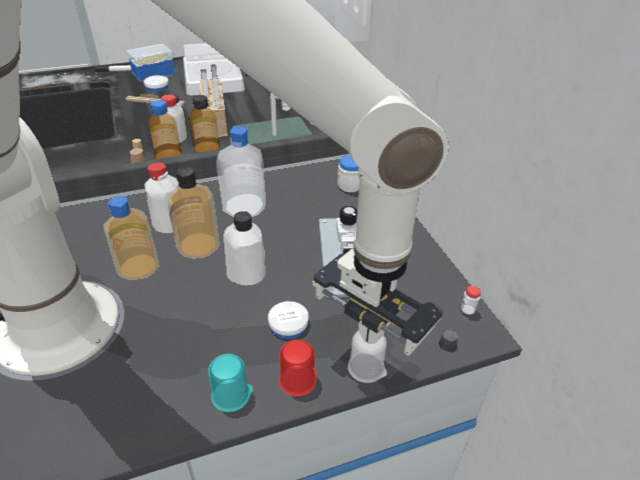

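Run:
```python
from h import *
s=cv2.imread('pics/side2.png');crop(s,300,240,160,150,5,'pics/c2.png')
t1=cv2.imread('pics/top1.png');t=cv2.imread('pics/top2.png')
cv2.imwrite('pics/c3.png',cv2.resize(np.hstack([t1[180:330,390:490],t[180:330,390:490]]),None,fx=4,fy=4))
print(manip.current_finger_gap(),manip.current_tool_pos(),R.from_quat(manip.current_tcp_rot()).as_matrix().round(3), manip.current_force())
for n in('side','top'): print(proj(n,manip.current_tool_pos()))
```

```text
0.00040922012809762833 [ 0.49870073 -0.2657772   0.04259562] [[ 0.5   -0.866  0.003]
 [-0.866 -0.5   -0.001]
 [ 0.003 -0.002 -1.   ]] [-0.44525517  0.55763448  9.27394202]
[367.91138662 351.14004256]
[440.24892164 245.76842747]
```

View pics/c2.png

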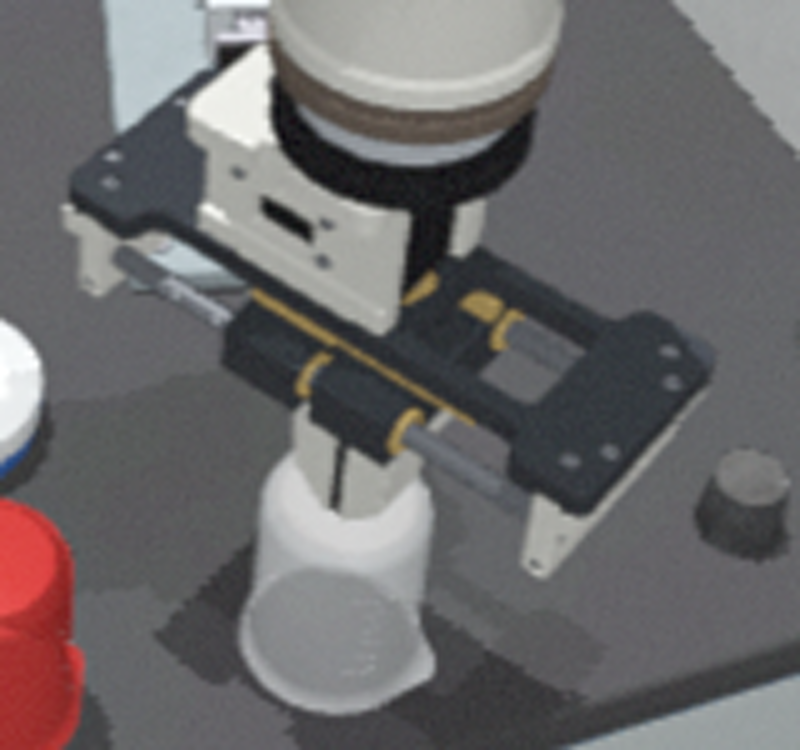

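View pics/c3.png

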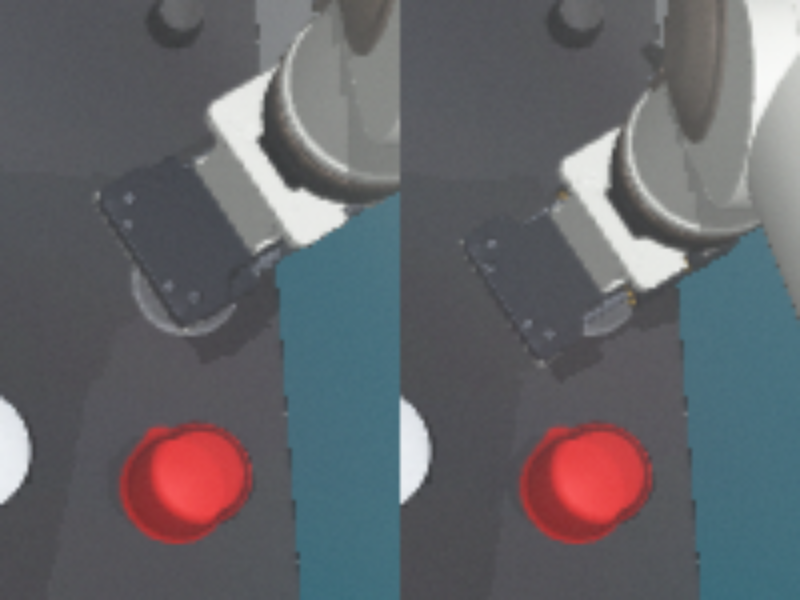

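The gap reads 0 and there is about 9 N of upward force, so the grasp did not take the wall. The rim has not moved (left edge still at px 348, lower edge at 382). I will look closer before moving.

Run:
```python
from h import *
s=viewer.get_image('side')[:,:,::-1].copy()
a=cv2.resize(s[300:390,330:400],None,fx=8,fy=6.6,interpolation=cv2.INTER_NEAREST) if 0 else cv2.resize(s[305:390,335:415],None,fx=7,fy=7,interpolation=cv2.INTER_LANCZOS4)
a=cv2.convertScaleAbs(a,alpha=1.6,beta=-90)
p=manip.current_tool_pos()
for z in(p[2],.075,.108):
    q=proj('side',[p[0],p[1],z]); c=((q-[335,305]+.5)*7).astype(int); cv2.circle(a,tuple(int(i) for i in c),4,(0,0,255),-1); print(z,q)
cv2.imwrite('pics/c4.png',a)
print(manip.current_force(),manip.current_wrist_torque(),manip.current_q().round(3) if hasattr(manip.current_q(),'round') else manip.current_q())
```

```text
0.042582245914366504 [367.88852422 351.15533199]
0.075 [369.52033033 338.74426388]
0.108 [371.26729905 325.45730057]
[-0.25386351  1.48806661  8.13472944] [ 0.15515435 -0.00454809 -0.01766462] [ 0.935  0.6   -0.638  1.878  0.479  0.818 -1.001]
```

View pics/c4.png

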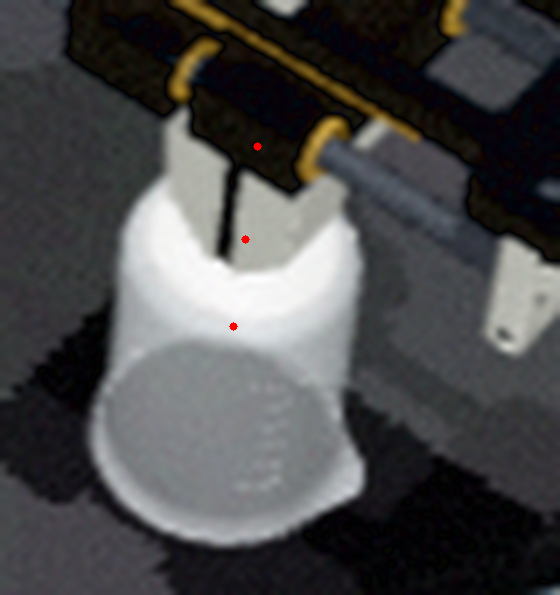

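The fingers have interpenetrated the thin top, and the tool is pushed up by about 8 N. Going up relieves that contact, so I will retreat slowly in small steps and watch the force.

Run:
```python
from h import *
p=manip.current_tool_pos()
for i in range(1,4):
    manip.servo_line([.4985,-.2658,.0426+.004*i],vel=.03)
    f=manip.current_force(); print(manip.current_tool_pos(),f.round(2) if hasattr(f,'round') else f,manip.current_finger_gap())
    s=viewer.get_image('side')[:,:,::-1]
a=cv2.resize(s[305:390,335:415],None,fx=7,fy=7,interpolation=cv2.INTER_LANCZOS4)
cv2.imwrite('pics/c5.png',a); print(manip.current_clock())
```

```text
[ 0.49842039 -0.26586214  0.04657851] [ 0.39 -0.13  0.23] 0.00028543765942903323
[ 0.49860925 -0.26588814  0.05075648] [-0.2  -0.01 -0.44] 0.00035382301867319457
[ 0.49873363 -0.26592469  0.05490393] [ 0.27 -0.08  0.05] 0.0004471880438744517
5.55
```

View pics/c5.png

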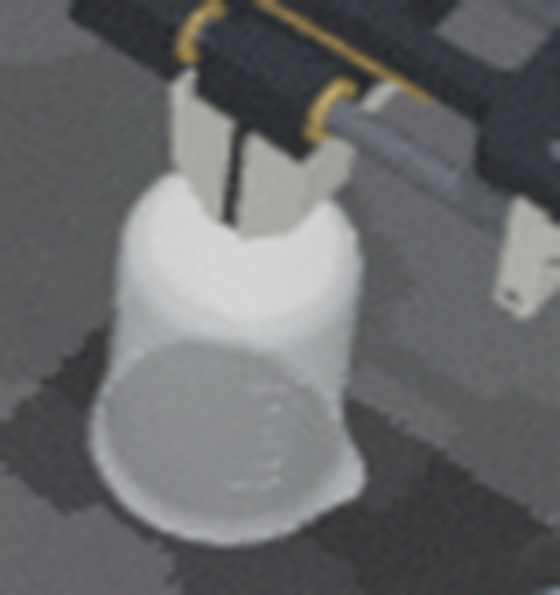

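After a 4 mm rise the force vanished and the finger ends rose along with the tool. So they were lying on the beaker's top face rather than going through it: the visible finger ends sit about 7 px higher than the reported TCP. I will rise clear, find the true tip height against an open background, and check that the beaker is unharmed.

Run:
```python
from h import *
manip.servo_line([.4985,-.2658,.10],vel=.15)
s=viewer.get_image('side')[:,:,::-1].copy()
p=manip.current_tool_pos(); M=R.from_quat(manip.current_tcp_rot()).as_matrix(); print(p)
k=5;a=cv2.resize(s[270:390,320:450],None,fx=k,fy=k,interpolation=cv2.INTER_LANCZOS4)
for dz,col in((0,(0,0,255)),(.019,(0,255,0)),(.033,(255,0,0)),(.066,(255,255,0))):
  for dx,dy in((0,0),(0,.0095),(0,-.0095)):
    q=proj('side',p+M@np.array([dx,dy,-dz])); c=((q-[320,270]+.5)*k).astype(int); cv2.circle(a,(int(c[0]),int(c[1])),3,col,-1)
cv2.imwrite('pics/c6.png',a); cv2.imwrite('pics/side6.png',s)
```

```text
[ 0.49786474 -0.26591386  0.09939769]
```

View pics/c6.png

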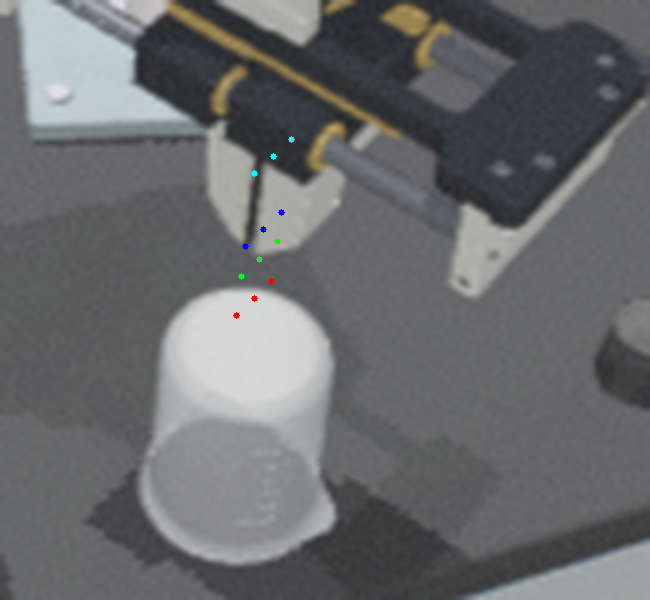

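Confirmed: the true finger ends (crop (250,250)) lie about 33 mm behind the reported TCP, at the blue marks. The beaker still stands at the same spot. I will measure this offset, and the height of the gripper's low end plates, before retrying.

Run:
```python
from h import *
print('grip_depth',manip.grip_depth)
s=cv2.imread('pics/side6.png'); p=manip.current_tool_pos(); M=R.from_quat(manip.current_tcp_rot()).as_matrix()
k=5
def row(x,y,dz): return ((proj('side',p+M@np.array([x,y,-dz]))-[320,270]+.5)*k).round(0)
for dz in(.03,.05,.066,.08,.1): print(dz,[row(x,y,dz).tolist() for x,y in((.095,.0375),(.095,-.0375),(-.095,.0375),(-.095,-.0375))])
print('tips',[ (dz,row(x,y,dz).tolist()) for dz in(.025,.029,.033,.037) for x,y in((0,.0095),(0,-.0095),(.019,.0095),(-.019,.0095))])
effector.open_jaws()
s=viewer.get_image('side')[:,:,::-1]; cv2.imwrite('pics/side7.png',s)
crop(s,300,230,160,150,5,'pics/c7.png'); print(manip.current_finger_gap(),manip.current_clock())
```

```text
grip_depth 0.0188
0.03 [[456.0, 478.0], [590.0, 323.0], [-46.0, 154.0], [99.0, 31.0]]
0.05 [[465.0, 435.0], [602.0, 279.0], [-46.0, 110.0], [102.0, -12.0]]
0.066 [[473.0, 399.0], [611.0, 244.0], [-45.0, 74.0], [105.0, -48.0]]
0.08 [[481.0, 367.0], [619.0, 212.0], [-45.0, 42.0], [107.0, -79.0]]
0.1 [[491.0, 320.0], [632.0, 164.0], [-44.0, -5.0], [110.0, -126.0]]
tips [(0.025, [243.0, 264.0]), (0.025, [279.0, 229.0]), (0.025, [293.0, 295.0]), (0.025, [194.0, 233.0]), (0.029, [244.0, 255.0]), (0.029, [280.0, 221.0]), (0.029, [295.0, 287.0]), (0.029, [195.0, 225.0]), (0.033, [245.0, 247.0]), (0.033, [281.0, 212.0]), (0.033, [296.0, 278.0]), (0.033, [196.0, 216.0]), (0.037, [247.0, 238.0]), (0.037, [282.0, 203.0]), (0.037, [297.0, 270.0]), (0.037, [197.0, 207.0])]
0.09172560250808288 7.5583
```

View pics/c7.png

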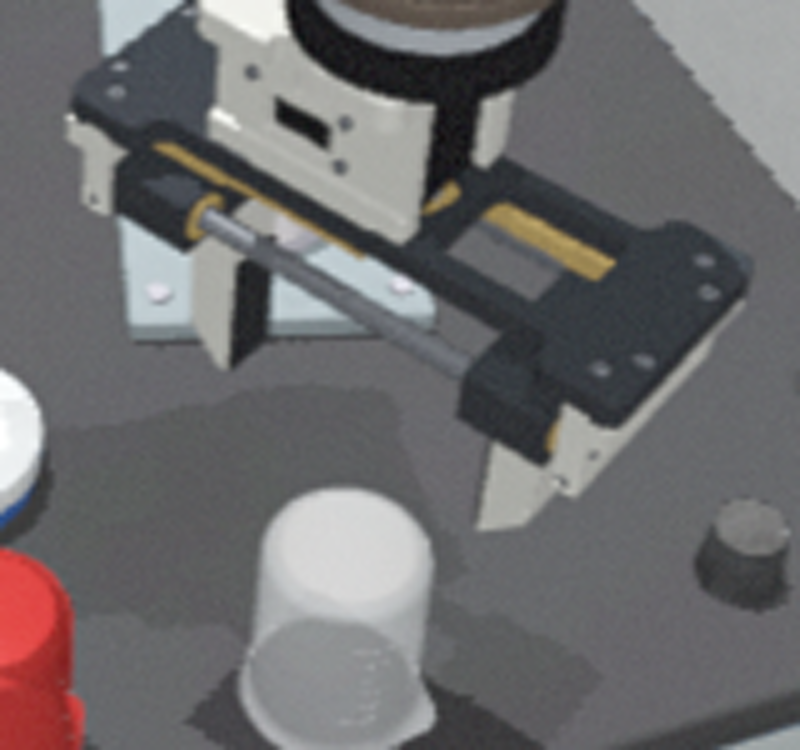

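The whole gripper (finger ends and end plates) sits 32 ±1 mm higher than reported. When the fingers lay on the 75 mm top the reading was 0.0426, which gives the same 32 mm. From here I command z = true − 0.032, and retry the grasp.

```bash
echo 'D=.032  # reported TCP z = true - D' >> h.py
python3 - <<'E'
from h import *
manip.servo_line([*BK,.043-D],vel=.12)
f=np.array(manip.current_force());print(f.round(2),manip.current_tool_pos())
effector.close(10)
print(manip.current_finger_gap(),np.round(manip.current_force(),2),manip.current_clock())
s=viewer.get_image('side')[:,:,::-1];crop(s,300,240,160,150,5,'pics/c8.png')
E
```

```text
[-0.08 -0.68 -0.25] [ 0.49750836 -0.26558844  0.01155449]
0.05542708929344388 [ 0.17 -0.46  0.95] 9.1167
```

View pics/c8.png

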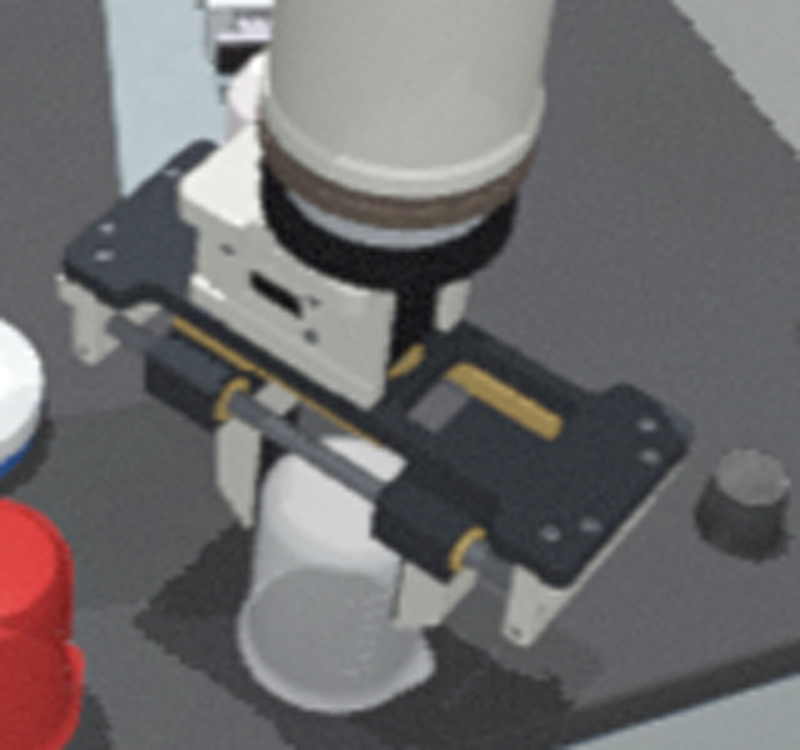

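The fingers hold the wall: gap 55.4 mm against a 56 mm wall. I lift, carry it to above the peg, and look before lowering.

Run:
```python
from h import *
manip.servo_line([*BK,.112],vel=.15)
print(manip.current_finger_gap(),np.round(manip.current_force(),2))
manip.servo_line([*PEG,.112],vel=.2)
manip.sleep(.3)
print(manip.current_finger_gap(),np.round(manip.current_force(),2),manip.current_tool_pos(),manip.current_clock())
s=viewer.get_image('side')[:,:,::-1];t=viewer.get_image('top')[:,:,::-1]
cv2.imwrite('pics/side9.png',s);cv2.imwrite('pics/top9.png',t)
crop(s,300,170,120,120,5,'pics/c9s.png');crop(t,280,170,120,100,5,'pics/c9t.png')
```

```text
0.055685864842990714 [-0.18 -0.44 -0.39]
0.05557755512191361 [ 0.08 -0.43  0.06] [ 0.56106493 -0.05586229  0.11199234] 11.5417
```

View pics/c9s.png

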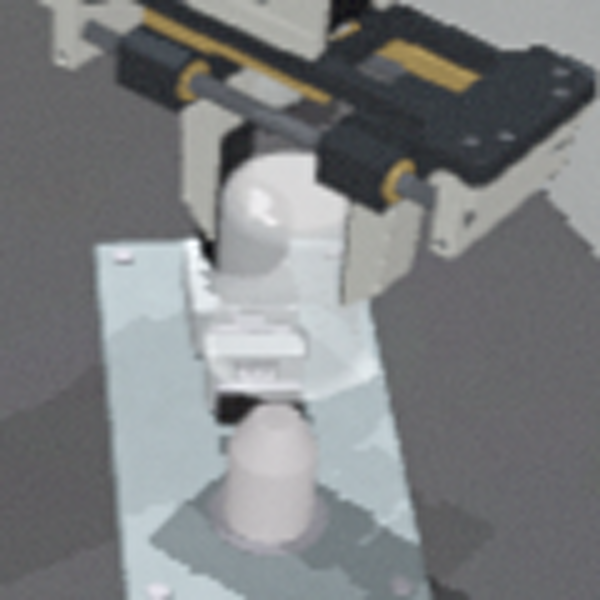

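View pics/c9t.png

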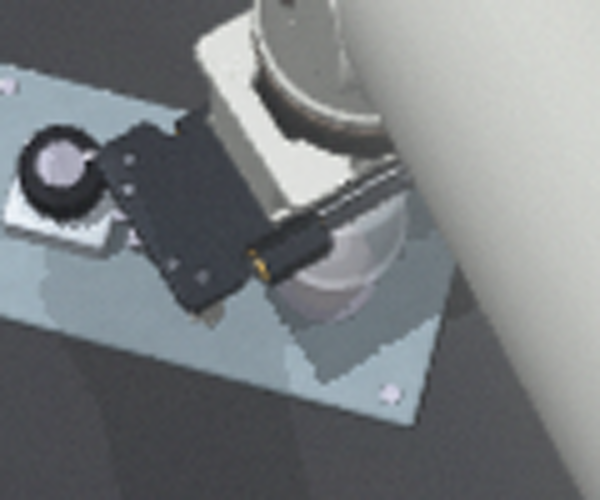

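```bash
cat >> h.py <<'E'
def circ(a,n,c,r,z,u0,v0,k,col):
    for t in np.linspace(0,2*np.pi,60,endpoint=False):
        q=((proj(n,[c[0]+r*np.cos(t),c[1]+r*np.sin(t),z])-[u0,v0]+.5)*k); cv2.circle(a,(int(q[0]),int(q[1])),1,col,-1)
E
python3 - <<'E'
from h import *
manip.servo_line([*PEG,.088],vel=.1); manip.sleep(.2)
p=manip.current_tool_pos();print(p)
s=viewer.get_image('side')[:,:,::-1];t=viewer.get_image('top')[:,:,::-1]
for n,im,u0,v0,w,h,k in(('side',s,315,190,110,120,5),('top',t,300,180,100,80,6)):
    crop(im,u0,v0,w,h,k,f'pics/a_{n}.png'); a=cv2.imread(f'pics/a_{n}.png')
    b=a.copy()
    circ(b,n,PEG,.031,.0765,u0,v0,k,(0,0,255)); circ(b,n,PEG,.018,.012,u0,v0,k,(0,255,0))
    if n=='side': cv2.imwrite('pics/c10s.png',cv2.resize(np.hstack([a,b]),None,fx=.72,fy=.72))
    else: cv2.imwrite('pics/c10t.png',cv2.resize(np.hstack([a,b]),None,fx=.66,fy=.66))
E
```

```text
[ 0.56167055 -0.05487309  0.08844271]
```

View pics/c10s.png

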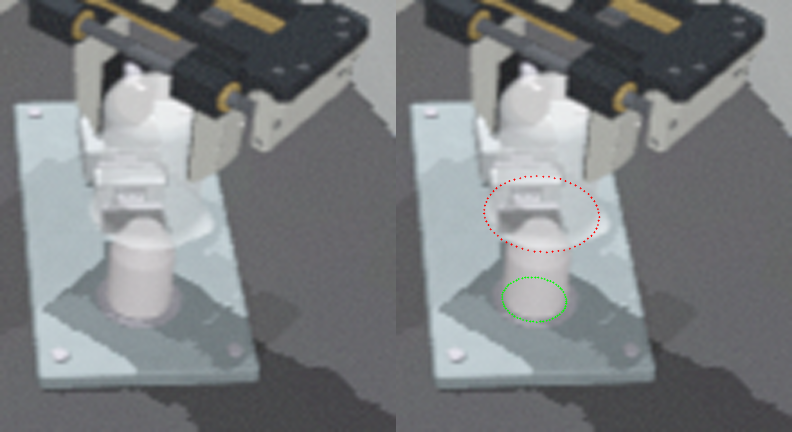

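View pics/c10t.png

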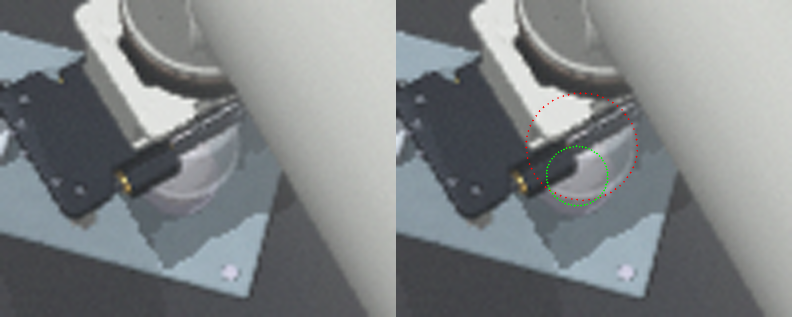

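The held rim matches the predicted circle (left edge crop x≈90, lower edge y≈250) and the peg foot lies within about 1–2 mm, so the beaker is centred within its play. I lower it, watching the force.

Run:
```python
from h import *
f0=np.array(manip.current_force())
manip.servo_line([*PEG,.060],vel=.06); print((manip.current_force()-f0).round(2),manip.current_finger_gap())
manip.servo_line([*PEG,.030],vel=.06); print((manip.current_force()-f0).round(2),manip.current_tool_pos())
z=.030
while z>.0185:
    z-=.0015
    manip.servo_line([*PEG,z],vel=.02)
    f=manip.current_force()-f0; print(round(z,4),manip.current_tool_pos()[2].round(4),f.round(2))
    if f[2]>2.5: break
print(manip.current_finger_gap(),manip.current_clock())
s=viewer.get_image('side')[:,:,::-1];crop(s,315,190,110,120,5,'pics/c11.png')
```

```text
[0.17 0.6  0.14] 0.055280556961263605
[-0.16  0.44 -0.65] [ 0.56109399 -0.05478922  0.02976761]
0.0285 0.0287 [ 0.71 -0.64 -0.94]
0.027 0.027 [ 0.25  0.81 -0.45]
0.0255 0.0254 [ 0.16  0.82 -0.59]
0.024 0.0239 [-0.2   0.35 -0.57]
0.0225 0.0229 [-1.32  0.37  3.44]
0.05534024347492727 14.85
```

View pics/c11.png

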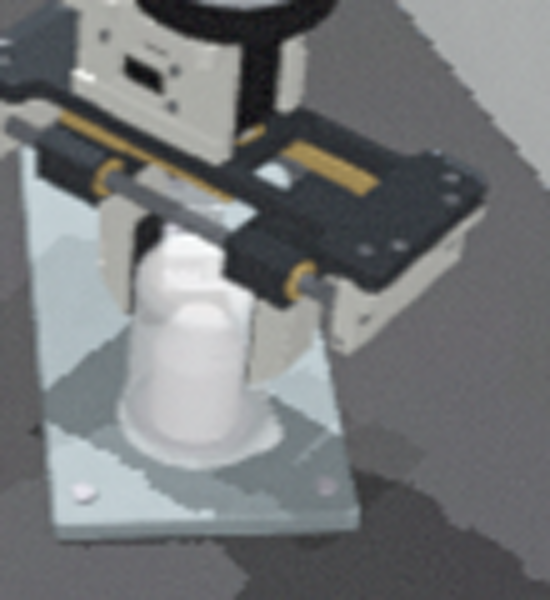

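Contact came at a reading of 0.023, against a predicted 0.0236, so the rim is on the plate. I release, rise and check.

Run:
```python
from h import *
effector.open_jaws()
print(manip.current_finger_gap(),np.round(manip.current_force(),2))
manip.servo_line([*PEG,.12],vel=.2)
manip.move_pose([*KN,.10],list(down(60)))
s=viewer.get_image('side')[:,:,::-1];t=viewer.get_image('top')[:,:,::-1]
cv2.imwrite('pics/side12.png',s);cv2.imwrite('pics/top12.png',t)
k=5
crop(s,315,190,110,120,k,'pics/a.png'); a=cv2.imread('pics/a.png');b=a.copy()
circ(b,'side',PEG,.028,.087,315,190,k,(0,0,255));circ(b,'side',PEG,.031,.012,315,190,k,(0,255,0))
cv2.imwrite('pics/c12.png',cv2.resize(np.hstack([a,b]),None,fx=.72,fy=.72))
crop(t,255,165,150,100,5,'pics/c12t.png'); print(manip.current_tool_pos(),np.round(manip.current_q(),2),manip.current_clock())
```

```text
0.09175458975328749 [ 0.43 -0.41  0.63]
[0.59630104 0.06563354 0.09966836] [ 0.63  0.8  -1.15  1.75  0.8   1.15  0.27] 17.8417
```

View pics/c12.png

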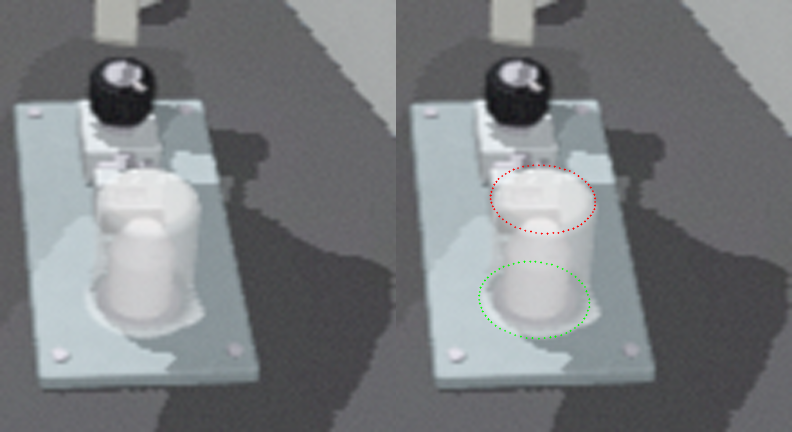

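View pics/c12t.png

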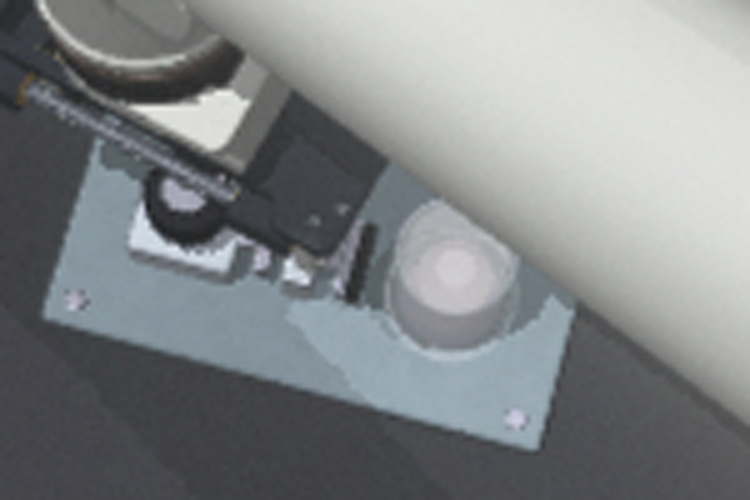

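The beaker is seated: rim and bottom circles coincide with those expected over the peg, and it is concentric in both views. The jaw still shows a gap. Next I grip the knob at yaw 115°, so that the open fingers clear the bracket and the joint 7 range covers the turn.

Run:
```python
from h import *
manip.move_pose([*KN,.10],list(down(115)))
print(np.round(manip.current_q(),2))
f0=np.array(manip.current_force())
manip.servo_line([*KN,.050-D],vel=.12)
print((manip.current_force()-f0).round(2),manip.current_tool_pos())
effector.close(20)
print(manip.current_finger_gap(),(manip.current_force()-f0).round(2),np.round(manip.current_wrist_torque(),3),np.round(manip.current_q(),2),manip.current_clock())
s=viewer.get_image('side')[:,:,::-1]
crop(s,300,170,120,110,5,'pics/c13.png')
```

```text
[ 0.69  0.94 -1.32  1.74  0.96  1.27  1.13]
[0.13 1.28 0.63] [0.59682578 0.06661601 0.01840673]
0.03753745477756529 [ 0.76 -0.32  1.01] [-0.327 -0.267  0.093] [ 0.65  1.02 -1.22  1.78  1.06  1.17  1.08] 20.4
```

View pics/c13.png

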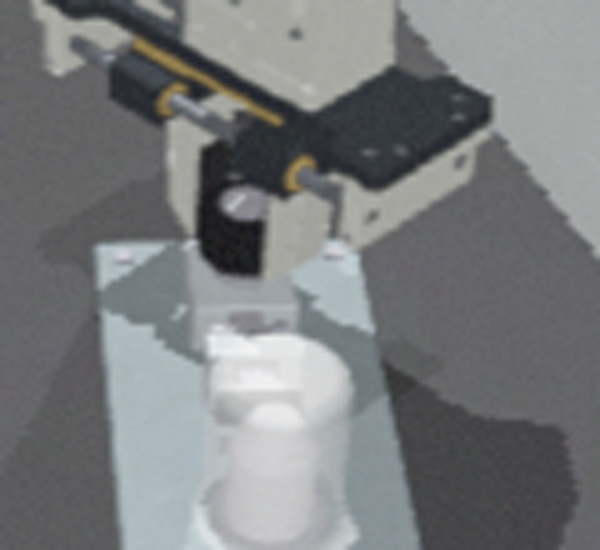

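The knob is gripped: gap 37.5 mm against 38 mm. Now I turn it clockwise in steps, watching the moment about z.

```bash
cat >> h.py <<'E'
def yaw():
    x=R.from_quat(manip.current_tcp_rot()).as_matrix()[:,0]; return np.degrees(np.arctan2(x[1],x[0]))
E
python3 - <<'E'
from h import *
P=[*KN,.050-D]
y=115
while y>10:
    y-=15
    t0=manip.current_clock()
    manip.servo_line(P,list(down(y)),vel=.15)
    print(y,round(yaw(),1),np.round(manip.current_wrist_torque(),3),round(manip.current_finger_gap(),4),round(manip.current_clock()-t0,2),np.round(manip.current_force(),1))
    if abs(manip.current_wrist_torque()[2])>.25: break
print(manip.current_clock(),np.round(manip.current_q(),2))
E
```

```text
100 100.1 [-0.675 -0.45  -0.059] 0.0377 0.41 [ 0.8 -3.6  0.3]
85 85.2 [-1.012 -0.499 -0.1  ] 0.0377 0.41 [ 1.8 -5.2  1.6]
70 70.2 [-1.217 -0.467 -0.113] 0.0378 0.41 [ 2.  -6.3  1.6]
55 55.1 [-1.325 -0.382 -0.032] 0.0376 0.41 [ 1.8 -7.7  1.9]
40 40.1 [-1.385 -0.257 -0.095] 0.0375 0.41 [-0.4 -7.   3.1]
25 25.1 [-1.479 -0.09  -0.062] 0.0378 0.41 [ 0.3 -6.9  4. ]
10 10.2 [-1.582  0.019 -0.006] 0.0374 0.41 [-0.7 -7.3  4.9]
23.3083 [ 0.5   0.82 -0.92  1.79  0.8   0.96 -0.59]
```

Run:
```python
from h import *
P=[KN[0],KN[1]-.0008,.050-D]
y=10
while y>-60:
    y-=4
    manip.servo_line(P,list(down(y)),vel=.15)
    T=np.mean([manip.current_wrist_torque() for _ in range(3)],0)
    print(y,round(yaw(),2),T.round(3),round(manip.current_finger_gap(),4),np.round(manip.current_force(),1))
    if abs(T[2])>.25: break
print(manip.current_clock(),np.round(manip.current_q(),2))
s=viewer.get_image('side')[:,:,::-1];cv2.imwrite('pics/side14.png',s)
crop(s,300,170,120,110,5,'pics/c14.png')
```

```text
6 6.17 [-1.329 -0.03  -0.071] 0.0374 [-0.7 -6.7  4.1]
2 2.17 [-1.308  0.104 -0.086] 0.0375 [-0.8 -5.5  5.2]
-2 -1.83 [-1.321  0.102 -0.084] 0.0373 [-0.9 -5.8  4.3]
-6 -5.83 [-1.304  0.142 -0.071] 0.0377 [-0.9 -6.1  4.6]
-10 -9.81 [-1.182  0.133 -0.032] 0.0376 [-1.9 -5.   4.5]
-14 -13.76 [-0.806  0.067 -0.029] 0.0373 [-1.8 -3.2  4.3]
-18 -17.76 [-0.199 -0.122 -0.046] 0.0375 [ 0.2 -0.9  1.3]
-22 -21.76 [ 0.231 -0.247  0.038] 0.0381 [ 0.9  1.  -0.5]
-26 -25.78 [ 0.54 -0.38  0.02] 0.0379 [ 2.2  1.4 -0.6]
-30 -29.8 [ 0.473 -0.32   0.069] 0.0375 [1.1 2.4 0.6]
-34 -33.82 [ 0.354 -0.027  0.047] 0.0377 [0.2 1.8 1.7]
-38 -37.83 [0.271 0.143 0.018] 0.0378 [-0.4  0.5  1.2]
-42 -41.83 [ 0.268  0.168 -0.039] 0.0375 [-1.4  2.2  1.7]
-46 -45.83 [0.175 0.345 0.019] 0.0374 [-2.   1.2  1.4]
-50 -49.83 [0.156 0.317 0.019] 0.0373 [-1.5  1.3  0.8]
-54 -53.83 [0.202 0.231 0.049] 0.0373 [-1.2  1.3  0.2]
-58 -57.83 [0.277 0.13  0.029] 0.0377 [-0.4  0.5 -0.7]
-62 -61.82 [0.241 0.011 0.027] 0.0381 [-0.2  1.5 -1.3]
27.8083 [ 0.33  0.7  -0.66  1.79  0.56  0.84 -1.68]
```

View pics/c14.png

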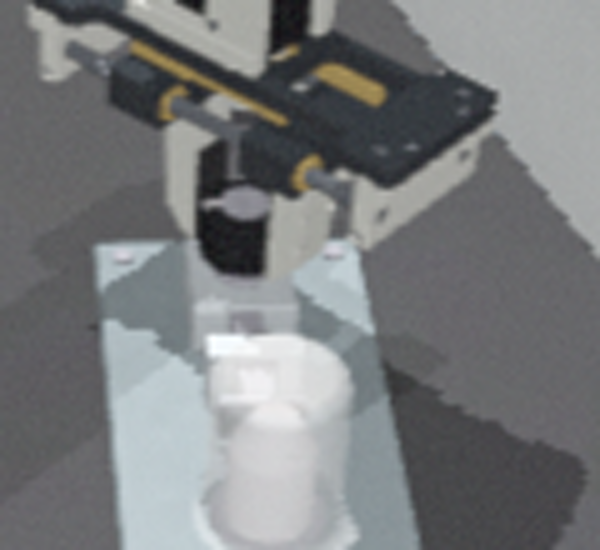

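Run:
```python
from h import *
for nm in('side14',):
    K=(300+245.5/5-.5,170+203.5/5-.5); m=(300+212/5-.5,170+204/5-.5)
    k=onz('side',*K,.075);w=onz('side',*m,.075);print(k,w,np.degrees(np.arctan2(*(w-k)[1::-1])),np.linalg.norm(w-k))
for a in (163.6,110,130,150,180):
    q=proj('side',[KN[0]+.016*np.cos(np.radians(a)),KN[1]+.016*np.sin(np.radians(a)),.075]); print(a,((q-[300,170]+.5)*5).round(0))
print(((proj('side',[*KN,.075])-[300,170]+.5)*5))
s=cv2.imread('pics/side14.png');cv2.imwrite('pics/c15.png',cv2.resize(s[195:230,330:375],None,fx=14,fy=14,interpolation=cv2.INTER_CUBIC))
```

```text
[0.59716657 0.06582435 0.075     ] [0.58343496 0.06994629 0.075     ] 163.2913318221771 0.0143369214284875
163.6 [206. 204.]
110 [219. 186.]
130 [211. 192.]
150 [207. 199.]
180 [209. 211.]
[243.80812096 203.42241761]
```

View pics/c15.png

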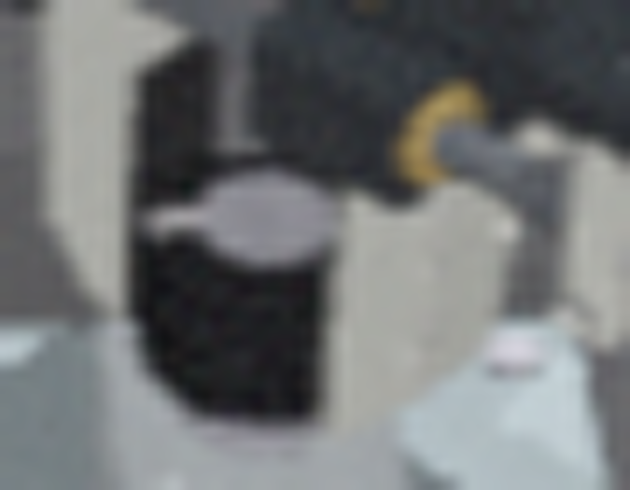

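The mark now points to 163°, where it lay predicted for "seated" (stand −x = 163.6°). The hand slipped round the knob after about yaw −8°, also the predicted stop. The moment about z did not show the stop clearly, so I confirm with a firmer grip and a few more degrees.

Run:
```python
from h import *
P=[KN[0],KN[1]-.0008,.050-D]
effector.close(35)
T=lambda: np.mean([(manip.sleep(.02),manip.current_wrist_torque())[1] for _ in range(4)],0)
print('grip',round(manip.current_finger_gap(),4),T().round(3))
y=-62
for i in range(6):
    y-=3
    manip.servo_line(P,list(down(y)),vel=.15)
    print(y,round(yaw(),2),T().round(3),np.round(manip.current_force(),1))
print(manip.current_clock(),np.round(manip.current_q(),2),np.round(manip.current_tau(),2))
s=viewer.get_image('side')[:,:,::-1];cv2.imwrite('pics/side16.png',s)
cv2.imwrite('pics/c16.png',cv2.resize(s[195:230,330:375],None,fx=14,fy=14,interpolation=cv2.INTER_CUBIC))
```

```text
grip 0.0374 [ 0.242 -0.054  0.199]
-65 -64.88 [0.055 0.027 0.531] [-1.5  0.  -1.2]
-68 -67.89 [-0.016  0.16   0.516] [-1.4  0.1 -1.1]
-71 -70.9 [-0.048  0.137  0.524] [-0.3 -0.6 -0.4]
-74 -73.92 [-0.088  0.069  0.406] [-0.1 -0.3  0.9]
-77 -76.93 [-0.135 -0.08   0.248] [-0.4 -1.5  0.9]
-80 -79.89 [-0.262 -0.068  0.491] [-0.1 -1.7  1.7]
30.0417 [ 0.29  0.68 -0.59  1.79  0.5   0.82 -1.94] [ -0.38 -55.65 -10.54 -20.08  -0.67  -0.26  -0.5 ]
```

View pics/c16.png

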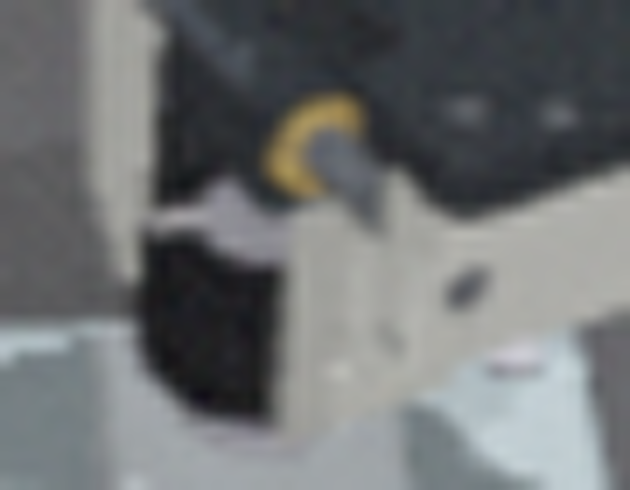

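Confirmed: the moment rises to about +0.5 N m with the mark unmoved, so the knob is at its hard stop and only the pads slipped. Now I back off 90° counter-clockwise and measure the mark.

Run:
```python
from h import *
P=[KN[0],KN[1]-.0008,.050-D]
y0=yaw()
for y in (-79,-77,-65,-50,-35,-20,-5,6,10):
    manip.servo_line(P,list(down(y)),vel=.1)
    print(y,round(yaw(),2),np.round(manip.current_wrist_torque(),3),np.round(manip.current_force(),1),round(manip.current_finger_gap(),4))
print('turned',yaw()-y0,manip.current_clock(),np.round(manip.current_q(),2))
s=viewer.get_image('side')[:,:,::-1];cv2.imwrite('pics/side17.png',s)
t=viewer.get_image('top')[:,:,::-1];cv2.imwrite('pics/top17.png',t)
k=14
a=cv2.resize(s[195:230,330:375],None,fx=k,fy=k,interpolation=cv2.INTER_CUBIC);b=a.copy()
for rr in np.linspace(.008,.018,6):
    an=np.radians(-106.4); q=((proj('side',[KN[0]+rr*np.cos(an),KN[1]+rr*np.sin(an),.075])-[330,195]+.5)*k).astype(int); cv2.circle(b,(int(q[0]),int(q[1])),2,(0,0,255),-1)
cv2.imwrite('pics/c17.png',cv2.resize(np.hstack([a,b]),None,fx=.63,fy=.63))
```

```text
-79 -79.02 [-0.371 -0.103  0.091] [-0.1 -1.2  2.3] 0.037
-77 -77.05 [-0.422 -0.153  0.147] [-0.7 -1.   2.6] 0.0372
-65 -65.22 [-0.301 -0.093  0.105] [ 1.  -1.7  3.1] 0.0374
-50 -50.27 [-0.257 -0.064  0.053] [ 0.3 -0.7  3.3] 0.0374
-35 -35.28 [-0.138  0.024  0.092] [-0.9 -1.4  4.6] 0.0376
-20 -20.18 [-0.156  0.238  0.05 ] [-1.3 -0.4  4.2] 0.0371
-5 -5.11 [-0.136  0.331  0.104] [-2.6  0.8  4.7] 0.0372
6 5.89 [-0.175  0.354  0.059] [-2.5 -0.7  6.8] 0.0373
10 9.9 [-0.095  0.397  0.109] [-2.6 -0.4  5.4] 0.0373
turned 89.81748507865976 33.175 [ 0.5   0.82 -0.93  1.79  0.79  0.96 -0.59]
```

View pics/c17.png

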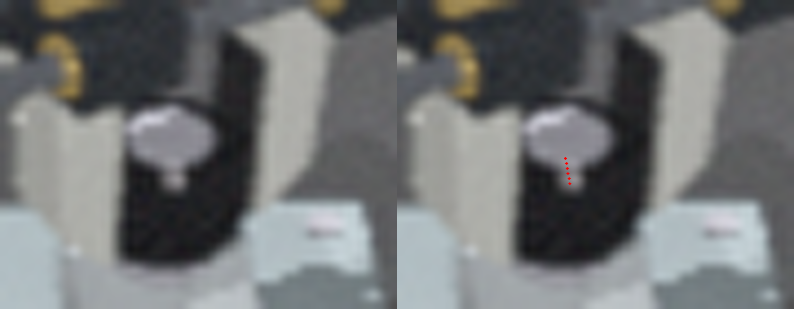

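View pics/side17.png

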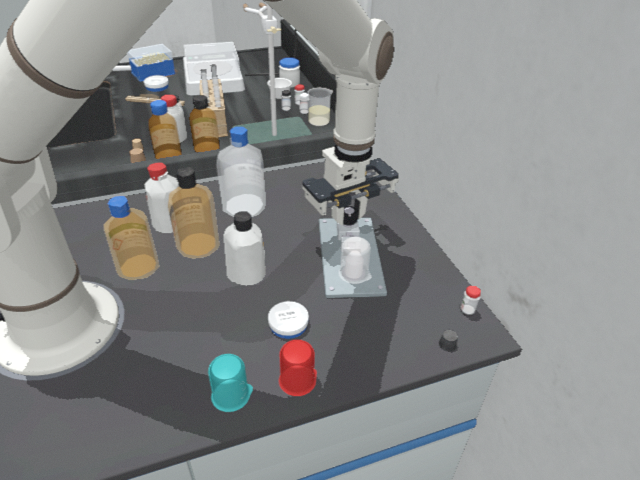

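Run:
```python
from h import *
s=cv2.imread('pics/side17.png').astype(float); g=s.mean(2)
f=lambda x,y:((x/.63+.5)/14+330-.5,(y/.63+.5)/14+195-.5)
k=onz('side',*f(172,137),.075)
g0=g[206:216,336:350]; print(g0.astype(int))
w=onz('side',*f(175,181),.075); print(k,w,np.degrees(np.arctan2(*(w-k)[1::-1])),np.degrees(np.arctan2(*(w[:2]-[.5970,.0660])[::-1])))
```

```text
[[119  82  55  46  46  52  58  60  49  44  42  45  57  70]
 [155 141  76  59  68 102 121 112  68  70 109 121 142 158]
 [166 171 143 126 146 171 173 152 109 160 203 205 190 149]
 [164 177 173 172 170 176 171 158 156 187 157 151 147 143]
 [164 175 173 172 171 173 174 155 120 143 137 136 138 136]
 [162 176 172 170 171 171 172 152 106 135 142 139 139 140]
 [160 170 171 172 173 172 171 150  76 113 142 141 142 143]
 [161 169 171 172 171 170 167 131  55  51  79 105 133 152]
 [161 170 174 173 170 171 165 129  47  28  32  45  88 125]
 [160 170 173 171 171 174 165 130  51  31  33  32  84 132]]
[0.59822964 0.0659642  0.075     ] [0.59231724 0.04960052 0.075     ] -109.86543377041582 -105.9363403508089
```

The mark lies at −106° to −110° against the target of −106.4°, within a pixel, and the hand turned 89.8°. In the side view the beaker stands over the peg at (355,258). The vial (471,300), bung (449,340), tin (288,318) and the coloured beakers are at their starting pixels. Still gripping, I hand in.

Run:
```python
from h import *
print(round(manip.current_finger_gap(),4),np.round(manip.current_force(),1),manip.current_clock())
manip.hand_in()
```

```text
0.0376 [-2.6  0.1  6.2] 33.275
the job is handed in; nothing more can be done
```

I set the beaker upside down over the peg and let go of it. I then turned the thumbscrew clockwise to its stop, backed it off a quarter turn, and handed in at 33.3 s still gripping it (gap 37.6 mm).

**Last checks**
- **Beaker:** it touched down within 1 mm of the expected height, and its circles matched those expected over the peg in the side view.
- **Stop:** with a firmer grip, the moment rose to about 0.5 N m while the white mark stayed still.
- **Back-off:** the hand turned 89.8°. The mark read −106° to −110° against a target of −106.4°, within about a pixel's error.
- **Bystanders:** the vial, bung and tin were at their starting pixels in the side view; I did not re-measure the lidded jar.

**What failed or disagreed**
- **First grasp:** the fingers closed on top of the beaker (about 9 N) because the gripper sits 32 mm higher than the reported TCP. I measured that offset and corrected for it, and the beaker had not moved.
- **First seating:** at 20 N the hand slipped on the knob after the stop, without a clear rise in moment. I re-gripped at 35 N to confirm the stop.
- **Side load:** about 6–7 N at most showed on the tool while turning, because the grip is slightly off the knob's axis.

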